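Seat a jar's push-in plug with the hand-screw capping press

ROBOT

A 7-joint arm with a two-finger parallel gripper is mounted at the origin on the work surface. World frame = base frame: x ahead of the robot, y to its left, z up, the work surface at z = 0. Lengths are in m, angles in rad, forces in N, time in s.
With the tool pointing down it reaches from about 0.425 to 0.925 m from the base axis. Payload 6.8 kg.
Tool frame: the origin (TCP) lies on the mounting face of the last link; the fingertips stand 173 mm ahead of it and the grasp point (between the pads) lies 155 mm ahead of it; z points along the fingers, y is the line along which they close (so a half turn about z gives the same grasp; the last joint's range is limited). The gripper opens to 85 mm and grips with 20 to 120 N. Pads are 22 mm wide; open, the fingers measure 114 mm over their backs; the gripper's body (76 mm by 85 mm) begins 54 mm behind the grasp point. The pads swing forward as they close: fully open they stand 13 mm farther back than shut.
Start: joints at [-1.402, 0.477, 0.022, 1.555, -0.011, 1.109, -0.083], TCP at [0.184, 0.649, 0.405] pointing down, gripper open.
Joint ranges: [-2.96, 2.96], [-0.34, 2.1], [-1.41, 1.46], [0.24, 2.44], [-1.37, 4.51], [0.17, 1.92], [-2.96, 2.96]. Speed limits (rad/s): [2.39, 2.39, 3.14, 3.14, 3.14, 3.14, 3.14].

INTERFACE

Orientations are given as a rotation vector (axis times angle).
In Python, from bench import r gives the robot as it stands.
- The arm moves only by the tool carry_out, never from a script. Its argument "moves" is a list of rows, each a list of 5 numbers: the shift along the tool's x, y, z in m, then the turn about the tool's z in rad, then the finger opening in m, from 0 to 0.0854. In form: [[dx, dy, dz, roll, claw], ...]. A call has exactly 8 rows; each row is the pose to reach, as a shift and turn from the pose commanded when the call began, along the tool's axes at that moment; what a row does not reach only later rows make up. A row lasts 1/10 s, in which the tool goes at most 50 mm and 8.59 degrees, less where a joint would pass 70% of its speed; a pose out of reach is approached as far as the arm can. A call with a gripper value outside its range is refused whole. The fingers move at their own pace and stop on an object; "force" is the grip in N (left out, the last holds). Time passes only in rows, so rows that repeat a pose let the fingers close, or fill a call up. It gives the time, the measured TCP pose, the force, the opening and the grip force at its end, in the units of the state.
- r.get_obs(): the state, without advancing time (a new reading comes with each control period).
- r.grab_frame(name): name is "scene" or "top" or "wrist"; returns the picture (420x560x3 uint8, red, green, blue); there is no depth.
- r.calibration(name): a dict with "fx", "fy", "cx", "cy" (pixels), "rvec" (rotation vector, rad) and "tvec" (3), from world to camera coordinates, as OpenCV has them. Camera axes: x right, y down, z forward; pixel columns grow to the right and rows downward; lengths in m; the calibration is good to about 2 mm. The wrist camera is an equidistant fisheye: a pixel r from the principal point sees the ray r / f radians off the axis. A picture is of the moment at which its call begins: read the wrist's pose just before it. calibration takes no time and is no camera call; for the wrist camera it gives the pose at the moment of the call.
- r.hand_in(): hands the job in; it is judged then, once.
The state is a dict: "clock": time; "joints": joint angles; "qvel": joint speeds; "tau": joint torques, N m; "tcp_pos": TCP position; "orientation": TCP orientation; "contact_force": force on the tool from outside, world axes, zero at the start; "moment": the same for the moment, N m; "grip_width": finger opening in m; "gripper_force": force on a finger pad.
Only numpy, scipy, OpenCV 4.12 (cv2) and the standard library are available. Lean on these libraries where they do the work, as an engineer would, in place of code of your own. Each camera call takes 0.05 s, during which the arm holds its last target. There are 200 camera calls.

TASK

Push the loaded slide of the little capping press fully home, then turn the black knob clockwise and press the plug into the jar until its flange sits on the rim and you feel it come up firm: nip it up, and hold it so for a moment, but do not force the screw or the jar cracks. Then unscrew at least a quarter turn so that the foot stands clear of the plug, and leave the jar in the press. Work the plug only with the press, keep your fingers off the jar, and do not disturb the other things on the bench.

Things in the scene. Friction and masses are not known exactly. Their poses are not given: they have to be found in the camera images.
- press: Grey cast bench press, fixed to the bench: base plate 330 x 120 x 16 mm, a column at its back and a head whose top is 175 mm up (the bronze collar of the nut, 183 mm). Origin on the bench surface, under the axis of the screw; x points from the front (where the slide is drawn out) to the column, z up. The head and its round boss reach 27 mm forward of the axis.
- slide (a joint): Aluminium slide that carries the jar in a low ring (12 mm high), running along the press's x axis. Value in m: how far it stands drawn out to the front; 0 is fully home against its stop, with the jar under the foot; it starts at 0.085. It drags with about 2.5 N and stays where it is left.
- slide_handle (a point): Upright black post that is the slide's handle, 18 mm in diameter, its top 20 mm above this point and the slide's plate 32 mm below it. It stands 125 mm in front of the screw's axis when the slide is home (further out by the slide's value). Room to take it from above.
- knob (a joint): Turning of the screw by its knob, in rad: 0 fully up, grows as the knob turns clockwise seen from above, which drives the screw, knob and foot DOWN 30 mm a turn (4.77 mm per rad), at most to 5.8. It starts between 0.8 and 2.0. The plug meets its seat somewhere between 4.0 and 4.8, because the foot's setting differs from day to day. The steep thread turns with about 0.05 N m of friction and stays where it is left; each newton at the foot adds 4.8 mN m at the knob.
- knob_grip (a point): Middle of the round fluted black knob on top of the screw, on its vertical axis: grip it here, from above and in any direction. Diameter 49 mm, gripping band from 11 mm below to 11 mm above this point, top 15 mm above, underside 19 mm below it. It moves down with the screw as it turns; its underside stays 12 mm or more above the bronze collar.
- ram: The steel screw (22 mm thick) with the knob and the pressing foot, which travels straight up and down. Origin on its axis at the foot's middle setting; the face of the rubber-buffered foot (28 mm wide) lies within 1.5 mm above or below it, at a setting that is not measured, so contact must be felt. Once the plug is on its seat the force at the foot rises by about 250 N per rad of knob (some 50 N per mm).
- plug (a joint): White push-in plug in the neck of the jar. Value in m: how far it has gone in; it starts between 0 and 0.002, and 0.006 is fully home, its flange resting on the rim. It goes in stiffly, against about 15 N, and stays where it is left. It seals when it is home and pressed with 30 N or more for a moment; above 85 N the jar cracks.
- plug_top (a point): Centre of the top face of the plug's flange (38 mm wide, 3 mm thick). Fully home it lies 3 mm above the rim.
- jar: Black glass jar in the ring of the slide, with the plug: 46 mm in diameter, 50 mm high without the plug, about 0.22 kg. Origin at the centre of its underside, z up; it stands 26 mm above the bench.
- rim (a point): Centre of the jar's mouth, at the height of the rim (50 mm above its underside).
- jar_a: Bystander: closed black jar, 46 mm wide, 54 mm high, beside the press. Origin under its centre.
- jar_b: Bystander: closed black jar like jar_a, on the other side of the press.
- jar_c: Bystander: open empty black jar, 46 mm wide, 50 mm high, beside the press.
- lid_a: Bystander: black screw lid lying on the bench beside the press, 47 mm wide, 14 mm high.
- dropper: Bystander: small amber bottle, 38 mm wide, 85 mm high.
- jug: Bystander: glass jug, 110 mm wide, 130 mm high.
- spatula: Bystander: spatula lying on the bench, 240 mm long.
Mind the look-alikes: they are no part of the job. What is shaped like the jar but green or turquoise is not meant.

How it is judged:
On the way, in this order (a step that is already met when the one before it is completed fails the run):
1. the slide is pushed fully home (value of joint slide below 0.0025 m), for 0.2 s.
2. the plug is fully in and the foot presses it firmly, with at least 30 N (value of joint slide below 0.003 m and value of joint plug above 0.0055 m and contact force between ram and jar above 30 N), for 0.2 s.
3. the screw is backed off so that the foot is clear of the plug (value of joint knob below 3.65 rad and contact force between ram and jar below 0.5 N), for 0.2 s.
At the end, for the whole second after the job is handed in: The plug is within 0.5 mm of fully home, the screw is backed off (knob below 3.65 rad) with the foot off the plug, the slide is home (within 4 mm) and the jar stands upright and still under the foot, within 6 mm of the screw's axis; the robot has let go (all of step 3 and value of joint plug above 0.0055 m and value of joint slide below 0.004 m and horizontal distance between rim and ram below 0.006 m and angle between jar's own z axis and vertical below 0.06 rad and linear speed of jar below 0.02 m/s and contact force between the fingers and anything else below 0.5 N); the robot touches nothing.
It fails at once if the jar cracks: the foot presses it with over 85 N (contact force between ram and jar above 85 N).
It fails at once if the fingers press on the jar or its plug with over 4 N (contact force between the fingers and jar above 4 N).
It fails at once if another thing on the bench is shifted by over 25 mm (distance of any of jar_a, jar_b, jar_c, lid_a, dropper, jug, spatula from where it was at the start of the episode above 0.025 m).
It fails at once if a standing jar, bottle or jug beside the press is knocked over (angle between any of jar_a, jar_b, jar_c, dropper, jug's own z axis and vertical above 0.6 rad).
It also fails if it takes over 72 s, if anything falls off the work surface, if the arm or the gripper's body presses on something with over 40 N, if the wrist force passes 120 N, or if a joint passes its speed limit or range.

## Working session

There is one attempt and no reset: what is moved stays moved. The work goes in short steps, Python scripts to look and compute and a tool call to move; the robot and the scene stay as the last step left them, time stands still between calls to the robot, and variables do not carry over. Pictures are saved under pics/ and viewed, at most 10 in all, crops included, and the job is handed in when it is done.

Besides the shell and the picture viewer there is one more tool, called after ">>>" by a JSON object that holds its "method" and its "body". carry_out: Moves the arm, as the interface text tells. Its arguments: {"type":"object","properties":{"moves":{"type":"array","items":{"type":"array","items":{"type":"number"}}},"force":{"type":"number"}},"required":["moves"]}

```bash
mkdir -p pics
python3 - <<'E'
from bench import r
import cv2,numpy as np
o=r.get_obs();print({k:np.round(v,3) for k,v in o.items()})
for n in("scene","top"):
    c=r.calibration(n);print(n,c)
    cv2.imwrite(f"pics/{n}0.png",r.grab_frame(n)[:,:,::-1])
E
```

```text
{'clock': np.float64(0.0), 'joints': array([-1.402,  0.478,  0.022,  1.556, -0.012,  1.109, -0.083]), 'qvel': array([-0.001, -0.   , -0.   ,  0.   ,  0.   , -0.001, -0.001]), 'tau': array([ 0.0000e+00, -5.9646e+01,  1.6080e+00, -2.8119e+01,  1.3000e-02,
        9.0000e-03, -0.0000e+00]), 'tcp_pos': array([0.184, 0.649, 0.404]), 'orientation': array([-4.330e-01, -3.111e+00,  3.000e-03]), 'contact_force': array([ 0.864,  0.535, -0.33 ]), 'moment': array([-0.021,  0.038,  0.025]), 'gripper_force': np.float64(0.0), 'grip_width': np.float64(0.086)}
scene {'fx': 411.2624417283994, 'fy': 411.2624417283994, 'cx': 278.08932661488603, 'cy': 208.632704498338, 'rvec': array([ 2.43977497,  0.78488824, -0.24546087]), 'tvec': array([-0.46246821, -0.2054737 ,  1.52183578])}
top {'fx': 435.09703998758727, 'fy': 435.09703998758727, 'cx': 279.9913770088527, 'cy': 205.02197767378033, 'rvec': array([ 2.13375608, -2.16463516,  0.16384877]), 'tvec': array([-0.00612249,  0.61953452,  1.26724245])}
```

View pics/scene0.png

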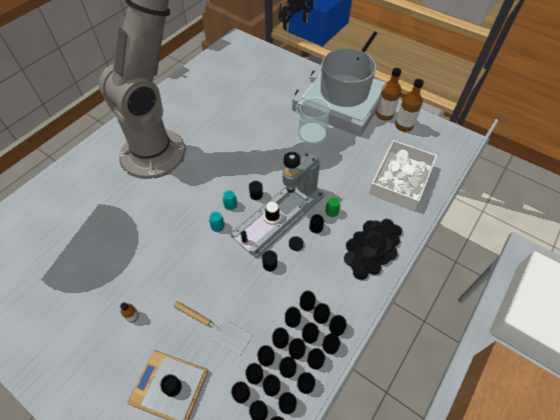

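View pics/top0.png

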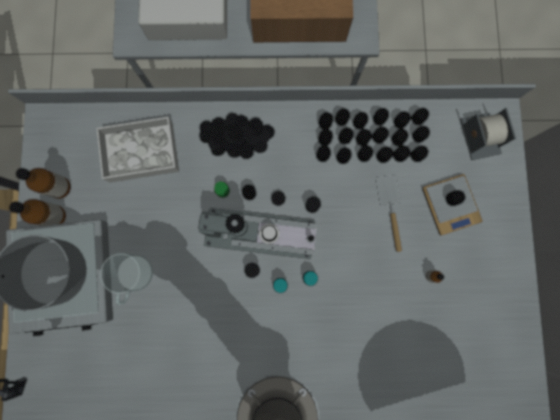

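The scene view shows the press in the middle, with the knob at (291,160), the plug at (273,211) and the handle at (243,238). In the top view the knob is at (235,223) and the handle at (311,238). I'll enlarge both.

Run:
```python
import cv2,numpy as np
a=cv2.imread("pics/top0.png")[180:290,190:330]
b=cv2.imread("pics/scene0.png")[140:260,220:340]
a=cv2.resize(a,None,fx=5,fy=5,interpolation=2);b=cv2.resize(b,None,fx=5,fy=5,interpolation=2)
a=cv2.convertScaleAbs(a,alpha=1.5,beta=20);b=cv2.convertScaleAbs(b,alpha=1.5,beta=20)
cv2.imwrite("pics/ta.png",a);cv2.imwrite("pics/sb.png",b)
```

```text
(no output)
```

View pics/ta.png

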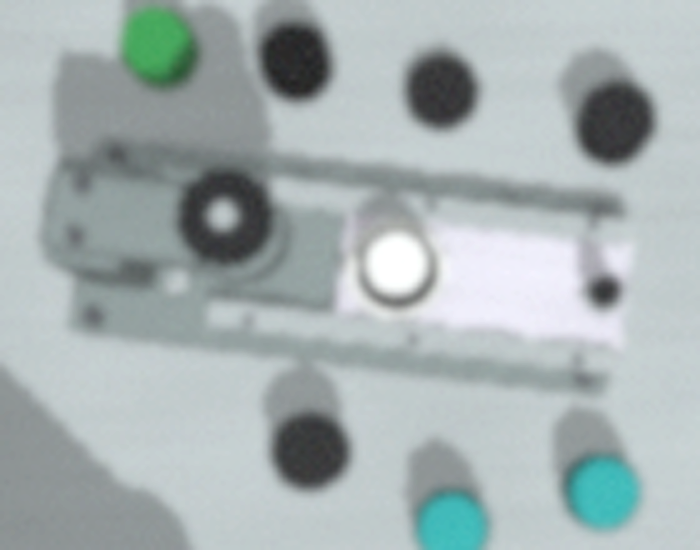

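View pics/sb.png

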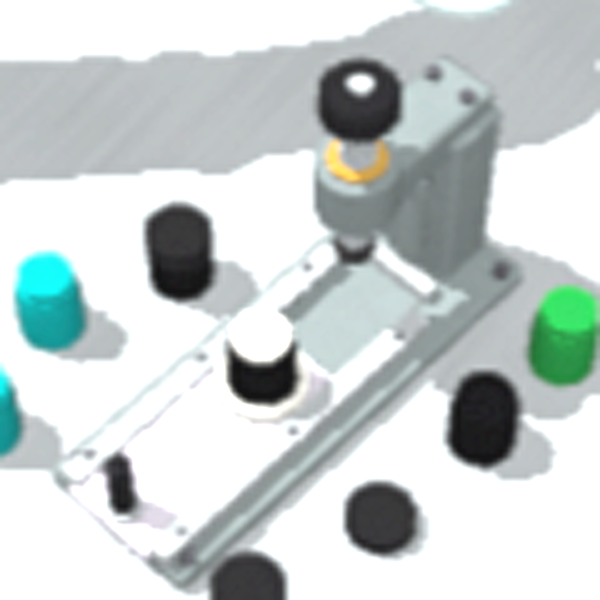

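In the enlarged top view, the knob cap is at crop (223,215), the plug at (396,264) and the handle top at (603,291). In the enlarged scene view, the cap is at (360,83), the collar at (357,158), the plug top at (262,334) and the handle top at (118,462). Next I fit the press pose to these points.

```bash
cat > h.py <<'E'
import cv2,numpy as np
from scipy.optimize import least_squares
from scipy.spatial.transform import Rotation as R
from bench import r
def proj(n,P):
    c=r.calibration(n);K=np.array([[c['fx'],0,c['cx']],[0,c['fy'],c['cy']],[0,0,1]])
    return cv2.projectPoints(np.float64(P).reshape(-1,1,3),c['rvec'],c['tvec'],K,None)[0][:,0]
E
python3 - <<'E'
from h import *
f=lambda u,v,o:((u+.5)/5-.5+o[0],(v+.5)/5-.5+o[1])
T=[f(*p,(190,180)) for p in((223,215),(396,264),(603,291))]
S=[f(*p,(220,140)) for p in((360,83),(262,334),(118,462),(357,158))]
def pts(q):
    x,y,a,zk=q;g=lambda d,z:(x-d*np.cos(a),y-d*np.sin(a),z)
    return [g(0,zk),g(.085,.082),g(.210,.078),g(0,.183)]
def res(q):
    P=pts(q);return np.r_[(proj("top",P[:3])-T).ravel(),(proj("scene",P)-S).ravel()]
for a0 in(0,1.5,3,-1.5):
    s=least_squares(res,[.55,0,a0,.25]);print(s.cost,s.x.round(4))
    if s.cost<60:print(res(s.x).round(1).reshape(-1,2).tolist(),np.round(pts(s.x),4).tolist())
c=r.calibration("wrist");print(c)
o=r.get_obs();print(R.from_rotvec(o['orientation']).as_matrix().round(3),o['tcp_pos'])
E
```

```text
1.4601059690567544 [0.5458 0.103  1.4304 0.2473]
[[0.1, 0.3], [0.1, 0.1], [1.3, 0.2], [0.4, -0.0], [0.3, -0.1], [0.2, -0.2], [0.5, -0.8]] [[0.5458, 0.103, 0.2473], [0.5339, 0.0188, 0.082], [0.5164, -0.105, 0.078], [0.5458, 0.103, 0.183]]
1.4601059690569764 [0.5458 0.103  1.4304 0.2473]
[[0.1, 0.3], [0.1, 0.1], [1.3, 0.2], [0.4, -0.0], [0.3, -0.1], [0.2, -0.2], [0.5, -0.8]] [[0.5458, 0.103, 0.2473], [0.5339, 0.0188, 0.082], [0.5164, -0.105, 0.078], [0.5458, 0.103, 0.183]]
1.4601059690580402 [0.5458 0.103  1.4304 0.2473]
[[0.1, 0.3], [0.1, 0.1], [1.3, 0.2], [0.4, -0.0], [0.3, -0.1], [0.2, -0.2], [0.5, -0.8]] [[0.5458, 0.103, 0.2473], [0.5339, 0.0188, 0.082], [0.5164, -0.105, 0.078], [0.5458, 0.103, 0.183]]
1.4601059690567324 [0.5458 0.103  1.4304 0.2473]
[[0.1, 0.3], [0.1, 0.1], [1.3, 0.2], [0.4, -0.0], [0.3, -0.1], [0.2, -0.2], [0.5, -0.8]] [[0.5458, 0.103, 0.2473], [0.5339, 0.0188, 0.082], [0.5164, -0.105, 0.078], [0.5458, 0.103, 0.183]]
{'fx': 325.19226210127806, 'fy': 325.19226210127806, 'cx': 279.78463916487914, 'cy': 205.73031594874337, 'rvec': array([-2.29748649, -1.73608298, -0.27063335]), 'tvec': array([-0.674153  , -0.03851095,  0.37896276])}
[[-0.962  0.273 -0.   ]
 [ 0.273  0.962 -0.002]
 [-0.    -0.002 -1.   ]] [0.18436045 0.64908095 0.40383027]
```

>>> {"method": "carry_out", "body": {"moves": [[-0.04,-0.02,-0.01,-0.017,0.085],[-0.085,-0.043,-0.02,-0.034,0.085],[-0.13,-0.066,-0.03,-0.051,0.085],[-0.175,-0.09,-0.04,-0.068,0.085],[-0.22,-0.113,-0.05,-0.085,0.085],[-0.262,-0.135,-0.06,-0.102,0.085],[-0.306,-0.158,-0.07,-0.119,0.085],[-0.35,-0.18,-0.08,-0.136,0.085]], "force": 40}}

```text
clock: 0.9
tcp_pos: [0.4688, 0.3826, 0.4837]
orientation: [-0.22, -3.133, 0.0]
contact_force: [0.8, 0.9, -0.5]
grip_width: 0.085
gripper_force: 0.0
```

```bash
cat >> h.py <<'E'
def rel(p,ang=None):
    o=r.get_obs();M=R.from_rotvec(o['orientation']).as_matrix()
    print('t',round(o['clock'],2),'tcp',o['tcp_pos'].round(4),'q',o['joints'].round(2),'F',o['contact_force'].round(1),'M',o['moment'].round(2),'w',round(o['grip_width'],4),round(o['gripper_force'],1))
    yaw=np.arctan2(M[1,1],M[0,1]);print('yaw_y',round(yaw,3),'tilt',M[:,2].round(3))
    if p is not None:print('move',(M.T@(np.array(p)-o['tcp_pos'])).round(4))
    if ang is not None:print('roll',round(yaw-ang,3))
E
python3 -c "
from h import *
rel((.5164,-.105,.30),1.4304)"
```

```text
t 0.9 tcp [0.4688 0.3826 0.4837] q [-0.89  0.3   0.13  1.64 -0.04  1.21  0.68] F [ 0.8  0.9 -0.5] M [ 0.04 -0.03  0.03] w 0.085 0.0
yaw_y 1.431 tilt [-0. -0. -1.]
move [-0.1153 -0.4761  0.1838]
roll 0.0
```

>>> {"method": "carry_out", "body": {"moves": [[-0.012,-0.048,0,0,0.085],[-0.024,-0.096,0,0,0.085],[-0.036,-0.144,0,0,0.085],[-0.048,-0.192,0,0,0.085],[-0.06,-0.24,0,0,0.085],[-0.072,-0.288,0,0,0.085],[-0.084,-0.336,0,0,0.085],[-0.096,-0.384,0,0,0.085]]}}

```text
clock: 1.7
tcp_pos: [0.5084, -0.0113, 0.4834]
orientation: [-0.221, -3.134, -0.0]
contact_force: [0.2, 0.1, -1.0]
grip_width: 0.0855
gripper_force: 0.0
```

>>> {"method": "carry_out", "body": {"moves": [[-0.01,-0.046,0,0,0.085],[-0.019,-0.092,0,0,0.085],[-0.019,-0.092,0.045,0,0.085],[-0.019,-0.092,0.09,0,0.085],[-0.019,-0.092,0.135,0,0.085],[-0.019,-0.092,0.18,0,0.085],[-0.019,-0.092,0.18,0,0.085],[-0.019,-0.092,0.18,0,0.085]]}}

```text
clock: 2.5
tcp_pos: [0.5149, -0.1032, 0.3038]
orientation: [-0.221, -3.132, 0.001]
contact_force: [0.9, -0.3, 0.3]
grip_width: 0.085
gripper_force: 0.0
```

```bash
python3 -c "
from h import *
rel((.5164,-.105,.217),1.4304)
c=r.calibration('wrist');K=R.from_rotvec(c['rvec']).as_matrix()
p=K@np.array([.5164,-.105,.078])+c['tvec'];th=np.arctan2(np.hypot(*p[:2]),p[2]);d=p[:2]/np.hypot(*p[:2])*th*c['fx'];print('pred',d+[c['cx'],c['cy']])
cv2.imwrite('pics/w1.png',r.grab_frame('wrist')[:,:,::-1])"
```

```text
t 2.5 tcp [ 0.5149 -0.1032  0.3038] q [-0.25  0.38  0.4   2.03 -0.21  0.78  1.71] F [ 0.9 -0.3  0.3] M [-0.03 -0.04  0.02] w 0.085 0.0
yaw_y 1.43 tilt [-0.002 -0.    -1.   ]
move [-0.0019 -0.0015  0.0868]
roll -0.001
pred [277.2511518  234.24698854]
```

View pics/w1.png

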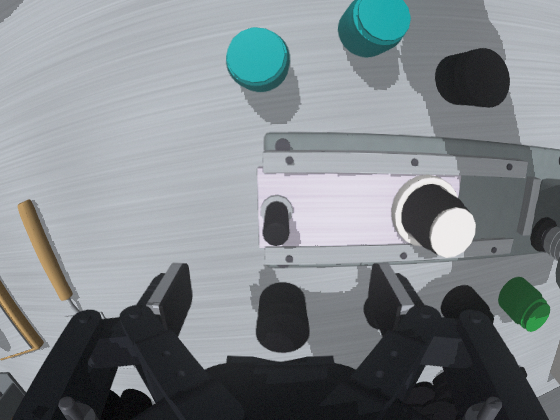

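The handle top is at (276,238) and was predicted at (277,234), so the tool is well aligned. I'll descend and grip.

>>> {"method": "carry_out", "body": {"moves": [[-0.002,-0.002,0.03,0,0.085],[-0.002,-0.002,0.06,0,0.085],[-0.002,-0.002,0.085,0,0.085],[-0.002,-0.002,0.085,0,0.085],[-0.002,-0.002,0.085,0,0.01],[-0.002,-0.002,0.085,0,0.01],[-0.002,-0.002,0.085,0,0.01],[-0.002,-0.002,0.085,0,0.01]], "force": 40}}

```text
clock: 3.35
tcp_pos: [0.5169, -0.1053, 0.2197]
orientation: [0.221, 3.132, 0.0]
contact_force: [-0.0, -0.1, -0.2]
grip_width: 0.0276
gripper_force: 0.0
```

>>> {"method": "carry_out", "body": {"moves": [[0,0,0,0,0.01],[0,0,0,0,0.01],[0,0,0,0,0.01],[0,0,0,0,0.01],[0,0,0,0,0.01],[0,0,0,0,0.01],[0,0,0,0,0.01],[0,0,0,0,0.01]]}}

```text
clock: 4.15
tcp_pos: [0.5169, -0.1055, 0.2195]
orientation: [0.221, 3.133, 0.0]
contact_force: [-1.2, 0.4, 7.0]
grip_width: 0.0165
gripper_force: 38.9
```

```bash
python3 -c "
from h import *
rel((.5164+.085*.14,-.105+.085*.99,.219),1.4304)"
```

```text
t 4.15 tcp [ 0.5169 -0.1055  0.2195] q [-0.18  0.52  0.34  2.07 -0.29  0.6   1.79] F [-1.2  0.4  7. ] M [ 0.    0.28 -0.03] w 0.0165 38.9
yaw_y 1.43 tilt [ 0.001  0.    -1.   ]
move [0.0006 0.0854 0.0005]
roll -0.001
```

>>> {"method": "carry_out", "body": {"moves": [[0,0.007,0,0,0.01],[0,0.016,0,0,0.01],[0,0.026,0,0,0.01],[0,0.036,0,0,0.01],[0,0.046,0,0,0.01],[0,0.056,0,0,0.01],[0,0.065,0,0,0.01],[0,0.072,0,0,0.01]]}}

```text
clock: 4.95
tcp_pos: [0.5266, -0.0344, 0.2194]
orientation: [0.222, 3.133, -0.001]
contact_force: [-3.1, -1.9, 9.5]
grip_width: 0.0168
gripper_force: 39.4
```

>>> {"method": "carry_out", "body": {"moves": [[0,0.003,0,0,0.01],[0,0.006,0,0,0.01],[0,0.009,0,0,0.01],[0,0.011,0,0,0.01],[0,0.013,0,0,0.01],[0,0.013,0,0,0.01],[0,0.013,0,0,0.01],[0,0.013,0,0,0.01]]}}

```text
clock: 5.75
tcp_pos: [0.5283, -0.0221, 0.2194]
orientation: [0.223, 3.134, -0.001]
contact_force: [-3.4, -3.1, 9.1]
grip_width: 0.0168
gripper_force: 39.5
```

```bash
python3 -c "
from h import *
rel((.5164+.085*.14,-.105+.085*.99,.219),1.4304)"
```

```text
t 5.75 tcp [ 0.5283 -0.0221  0.2194] q [-0.35  0.52  0.34  2.06 -0.3   0.6   1.63] F [-3.4 -3.1  9.1] M [-0.53  0.64 -0.02] w 0.0168 39.5
yaw_y 1.429 tilt [ 0. -0. -1.]
move [0.0002 0.0012 0.0004]
roll -0.001
```

>>> {"method": "carry_out", "body": {"moves": [[0,0.001,0,0,0.01],[0,0.002,0,0,0.01],[0,0.003,0,0,0.01],[0,0.004,0,0,0.01],[0,0.005,0,0,0.01],[0,0.005,0,0,0.01],[0,0.005,0,0,0.01],[0,0.005,0,0,0.01]]}}

```text
clock: 6.55
tcp_pos: [0.5284, -0.0213, 0.2195]
orientation: [0.229, 3.133, -0.008]
contact_force: [-4.4, -15.2, 10.6]
grip_width: 0.017
gripper_force: 39.9
```

```bash
python3 -c "
from h import *
rel(None)"
```

```text
t 6.55 tcp [ 0.5284 -0.0213  0.2195] q [-0.35  0.52  0.35  2.06 -0.29  0.6   1.62] F [ -4.4 -15.2  10.6] M [-2.8   0.86  0.06] w 0.017 39.9
yaw_y 1.425 tilt [-0.    -0.005 -1.   ]
```

The stop is felt at 15 N. Now I'll ease off, release and lift.

>>> {"method": "carry_out", "body": {"moves": [[0,-0.002,0,0,0.01],[0,-0.004,0,0,0.01],[0,-0.004,0,0,0.07],[0,-0.004,0,0,0.07],[0,-0.004,0,0,0.07],[0,-0.004,0,0,0.07],[0,-0.004,-0.02,0,0.07],[0,-0.004,-0.06,0,0.07]]}}

```text
clock: 7.35
tcp_pos: [0.5274, -0.0197, 0.2768]
orientation: [-0.22, -3.128, 0.002]
contact_force: [0.8, -0.2, 0.5]
grip_width: 0.0698
gripper_force: 0.0
```

>>> {"method": "carry_out", "body": {"moves": [[0,0,-0.04,-0.14,0.085],[0,0,-0.08,-0.28,0.085],[0,0,-0.12,-0.42,0.085],[0,0,-0.16,-0.56,0.085],[0,0,-0.18,-0.7,0.085],[0,0,-0.18,-0.84,0.085],[0,0,-0.18,-0.98,0.085],[0,0,-0.18,-1.12,0.085]]}}

```text
clock: 8.15
tcp_pos: [0.5284, -0.02, 0.4586]
orientation: [-1.486, 2.768, 0.0]
contact_force: [0.9, 0.2, -0.8]
grip_width: 0.0852
gripper_force: 0.0
```

```bash
python3 -c "
from h import *
rel((.5459,.1025,.46))
cv2.imwrite('pics/t2.png',r.grab_frame('top')[:,:,::-1])
c=r.calibration('wrist');a=r.grab_frame('wrist')[:,:,::-1];cv2.imwrite('pics/w2.png',a)"
```

```text
t 8.15 tcp [ 0.5284 -0.02    0.4586] q [-0.32  0.18  0.27  1.85 -0.06  1.11  2.53] F [ 0.9  0.2 -0.8] M [ 0.02  0.03 -0.  ] w 0.0852 0.0
yaw_y 2.556 tilt [ 0.  0. -1.]
move [-0.1118  0.0531 -0.0014]
```

View pics/w2.png

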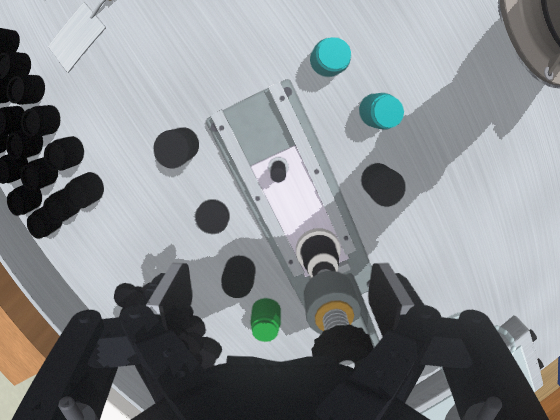

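The slide is home, with the jar under the foot and the knob at (340,345). Next I move over the knob.

>>> {"method": "carry_out", "body": {"moves": [[-0.03,0.014,0,-0.1,0.085],[-0.06,0.028,0,-0.2,0.085],[-0.09,0.042,0,-0.3,0.085],[-0.112,0.053,0,-0.3,0.085],[-0.112,0.053,0,-0.3,0.085],[-0.112,0.053,0.03,-0.3,0.085],[-0.112,0.053,0.052,-0.3,0.085],[-0.112,0.053,0.072,-0.3,0.085]]}}

```text
clock: 9.05
tcp_pos: [0.5467, 0.1016, 0.3853]
orientation: [1.869, -2.524, 0.0]
contact_force: [0.0, 0.6, -1.1]
grip_width: 0.0849
gripper_force: 0.0
```

```bash
python3 -c "
from h import *
rel((.5459,.1025,.387))"
```

```text
t 9.05 tcp [0.5467 0.1016 0.3853] q [-0.43  0.3   0.16  1.87 -0.06  0.97  2.6 ] F [ 0.   0.6 -1.1] M [-0.03  0.   -0.  ] w 0.0849 0.0
yaw_y 2.846 tilt [-0.001 -0.001 -1.   ]
move [-0.0007  0.0011 -0.0017]
```

>>> {"method": "carry_out", "body": {"moves": [[-0.001,0.001,0,0,0.04],[-0.001,0.001,0,0,0.04],[-0.001,0.001,0,0,0.04],[-0.001,0.001,0,0,0.04],[-0.001,0.001,0,0,0.04],[-0.001,0.001,0,0,0.04],[-0.001,0.001,0,0,0.04],[-0.001,0.001,0,0,0.04]], "force": 40}}

```text
clock: 9.85
tcp_pos: [0.5467, 0.1034, 0.3878]
orientation: [-1.873, 2.52, -0.001]
contact_force: [-2.1, -1.0, 6.7]
grip_width: 0.048
gripper_force: 41.5
```

```bash
python3 -c "
from h import *
rel(None)"
```

```text
t 9.85 tcp [0.5467 0.1034 0.3878] q [-0.43  0.3   0.16  1.87 -0.06  0.97  2.6 ] F [-2.1 -1.   6.7] M [-0.26  0.46 -0.15] w 0.048 41.5
yaw_y 2.849 tilt [ 0.002  0.001 -1.   ]
```

>>> {"method": "carry_out", "body": {"moves": [[0,0,0.0007,0.14,0.04],[0,0,0.0013,0.28,0.04],[0,0,0.002,0.42,0.04],[0,0,0.0027,0.56,0.04],[0,0,0.0033,0.7,0.04],[0,0,0.004,0.84,0.04],[0,0,0.0047,0.98,0.04],[0,0,0.0053,1.12,0.04]]}}

```text
clock: 10.65
tcp_pos: [0.5476, 0.1021, 0.3825]
orientation: [-0.238, 3.128, -0.002]
contact_force: [2.9, -5.1, 1.1]
grip_width: 0.0476
gripper_force: 41.5
```

```bash
python3 -c "
from h import *
rel(None);cv2.imwrite('pics/w3.png',r.grab_frame('wrist')[:,:,::-1])"
```

```text
t 10.65 tcp [0.5476 0.1021 0.3825] q [-0.6   0.32  0.37  1.89 -0.13  0.96  1.56] F [ 2.9 -5.1  1.1] M [-1.06 -0.7   0.07] w 0.0476 41.5
yaw_y 1.723 tilt [ 0.004 -0.001 -1.   ]
```

View pics/w3.png

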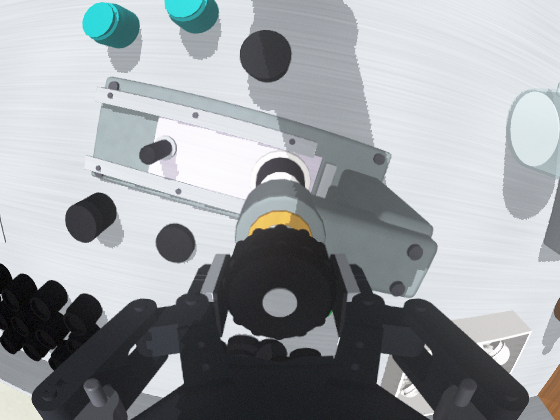

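The knob is gripped squarely at (280,290). I'll keep turning in smaller steps.

>>> {"method": "carry_out", "body": {"moves": [[0,0,0.0005,0.1,0.04],[0,0,0.001,0.2,0.04],[0,0,0.0014,0.3,0.04],[0,0,0.0019,0.4,0.04],[0,0,0.0024,0.5,0.04],[0,0,0.0029,0.6,0.04],[0,0,0.0029,0.6,0.04],[0,0,0.0029,0.6,0.04]]}}

```text
clock: 11.5
tcp_pos: [0.5475, 0.1011, 0.3796]
orientation: [0.69, 3.06, -0.002]
contact_force: [1.9, -7.4, 4.0]
grip_width: 0.048
gripper_force: 41.7
```

```bash
python3 -c "
from h import *
rel(None)"
```

```text
t 11.5 tcp [0.5475 0.1011 0.3796] q [-0.69  0.33  0.49  1.9  -0.19  0.96  1.01] F [ 1.9 -7.4  4. ] M [-1.61 -0.4  -0.05] w 0.048 41.7
yaw_y 1.127 tilt [ 0.004 -0.002 -1.   ]
```

>>> {"method": "carry_out", "body": {"moves": [[0,0,0.0004,0.08,0.04],[0,0,0.0008,0.16,0.04],[0,0,0.0011,0.23,0.04],[0,0,0.0014,0.3,0.04],[0,0,0.0014,0.3,0.04],[0,0,0.0014,0.3,0.04],[0,0,0.0014,0.3,0.04],[0,0,0.0014,0.3,0.04]]}}

```text
clock: 12.3
tcp_pos: [0.5473, 0.1007, 0.3782]
orientation: [1.14, 2.923, -0.002]
contact_force: [1.5, -8.1, 6.3]
grip_width: 0.0477
gripper_force: 41.8
```

```bash
python3 -c "
from h import *
rel(None)"
```

```text
t 12.3 tcp [0.5473 0.1007 0.3782] q [-0.74  0.34  0.56  1.9  -0.21  0.96  0.74] F [ 1.5 -8.1  6.3] M [-1.76 -0.09 -0.03] w 0.0477 41.8
yaw_y 0.827 tilt [ 0.003 -0.003 -1.   ]
```

```bash
cat >> h.py <<'E'
def mz(n=4):
    L=[]
    for i in range(n):
        o=r.get_obs();L.append(np.r_[o['contact_force'],o['moment'],o['tau'][6]]);r.grab_frame('wrist')
    print('avg F,M,tau7',np.mean(L,0).round(3),'sd Mz,tau',np.std(L,0)[5:].round(3));rel(None)
E
python3 -c "
from h import *
mz()"
```

```text
avg F,M,tau7 [ 1.187 -8.116  5.889 -1.764 -0.101 -0.031  0.026] sd Mz,tau [0.032 0.   ]
t 12.5 tcp [0.5473 0.1007 0.3782] q [-0.74  0.34  0.56  1.9  -0.21  0.96  0.74] F [ 0.5 -9.2  4.9] M [-1.79 -0.12 -0.01] w 0.0481 41.8
yaw_y 0.827 tilt [ 0.003 -0.003 -1.   ]
```

>>> {"method": "carry_out", "body": {"moves": [[-0.001,-0.001,0.0004,0.07,0.04],[-0.001,-0.001,0.0007,0.14,0.04],[-0.001,-0.001,0.001,0.21,0.04],[-0.001,-0.001,0.0014,0.3,0.04],[-0.001,-0.001,0.0014,0.3,0.04],[-0.001,-0.001,0.0014,0.3,0.04],[-0.001,-0.001,0.0014,0.3,0.04],[-0.001,-0.001,0.0014,0.3,0.04]]}}

```text
clock: 13.3
tcp_pos: [0.5471, 0.1001, 0.3768]
orientation: [1.564, 2.722, -0.001]
contact_force: [-0.7, -5.9, 6.7]
grip_width: 0.0481
gripper_force: 41.9
```

```bash
python3 -c "
from h import *
mz()"
```

```text
avg F,M,tau7 [-0.721 -5.802  6.559 -1.294  0.324 -0.07   0.04 ] sd Mz,tau [0.022 0.   ]
t 13.5 tcp [0.5471 0.1001 0.3768] q [-0.79  0.35  0.62  1.9  -0.25  0.96  0.48] F [-0.9 -6.1  6.5] M [-1.38  0.28 -0.  ] w 0.0482 41.9
yaw_y 0.528 tilt [ 0.002 -0.002 -1.   ]
```

>>> {"method": "carry_out", "body": {"moves": [[-0.0005,-0.0005,0.0004,0.08,0.04],[-0.001,-0.001,0.0008,0.16,0.04],[-0.001,-0.001,0.0011,0.23,0.04],[-0.001,-0.001,0.0014,0.3,0.04],[-0.001,-0.001,0.0014,0.3,0.04],[-0.001,-0.001,0.0014,0.3,0.04],[-0.001,-0.001,0.0014,0.3,0.04],[-0.001,-0.001,0.0014,0.3,0.04]]}}

```text
clock: 14.3
tcp_pos: [0.5466, 0.0996, 0.3755]
orientation: [1.951, 2.46, 0.001]
contact_force: [-2.2, -3.3, 8.7]
grip_width: 0.0475
gripper_force: 42.1
```

```bash
python3 -c "
from h import *
mz()
a=cv2.resize(r.grab_frame('scene')[140:260,220:340,::-1],None,fx=5,fy=5,interpolation=2);cv2.imwrite('pics/s4.png',a)"
```

```text
avg F,M,tau7 [-1.535 -3.616  8.394 -0.868  0.545  0.222 -0.22 ] sd Mz,tau [0.012 0.   ]
t 14.5 tcp [0.5466 0.0996 0.3755] q [-0.84  0.37  0.69  1.91 -0.28  0.96  0.22] F [-2.5 -3.8  7.7] M [-0.84  0.62  0.28] w 0.048 42.1
yaw_y 0.229 tilt [ 0.002 -0.001 -1.   ]
```

View pics/s4.png

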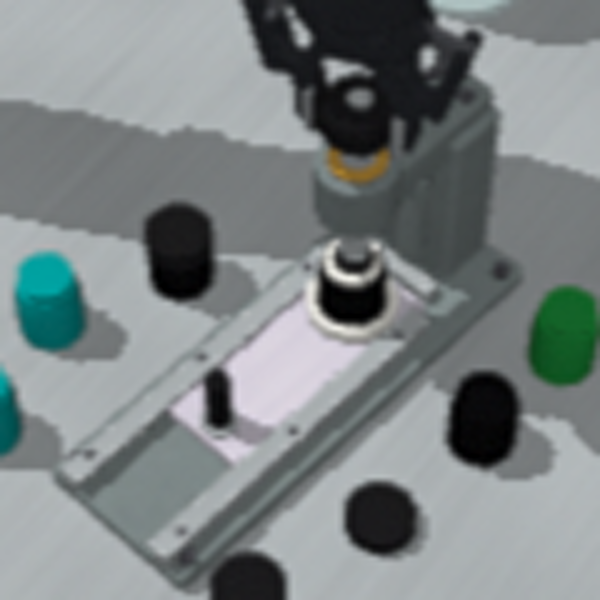

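The foot is on the plug at (352,262), the slide is home and the torque is rising. From here I use small steps.

>>> {"method": "carry_out", "body": {"moves": [[-0.0003,-0.0003,0.0002,0.03,0.04],[-0.0003,-0.0003,0.0003,0.06,0.04],[-0.0003,-0.0003,0.0003,0.06,0.04],[-0.0003,-0.0003,0.0003,0.06,0.04],[-0.0003,-0.0003,0.0003,0.06,0.04],[-0.0003,-0.0003,0.0003,0.06,0.04],[-0.0003,-0.0003,0.0003,0.06,0.04],[-0.0003,-0.0003,0.0003,0.06,0.04]]}}

```text
clock: 15.35
tcp_pos: [0.5464, 0.0995, 0.3752]
orientation: [2.024, 2.401, 0.002]
contact_force: [-2.5, -2.7, 8.9]
grip_width: 0.0478
gripper_force: 42.0
```

```bash
python3 -c "
from h import *
mz()"
```

```text
avg F,M,tau7 [-2.182 -2.961  8.98  -0.698  0.581  0.278 -0.285] sd Mz,tau [0.012 0.   ]
t 15.55 tcp [0.5464 0.0995 0.3752] q [-0.85  0.37  0.71  1.91 -0.29  0.96  0.16] F [-1.4 -2.9  7.6] M [-0.71  0.59  0.34] w 0.0478 42.0
yaw_y 0.17 tilt [ 0.002 -0.    -1.   ]
```

The torque slope of 0.065 per 0.06 rad matches the seated stiffness. The force is well over 30 N and has been held for about 1 s. I'll back off, checking the torque drop first.

>>> {"method": "carry_out", "body": {"moves": [[0,0,-0.0005,-0.1,0.04],[0,0,-0.001,-0.2,0.04],[0,0,-0.0014,-0.3,0.04],[0,0,-0.0019,-0.4,0.04],[0,0,-0.0019,-0.4,0.04],[0,0,-0.0019,-0.4,0.04],[0,0,-0.0019,-0.4,0.04],[0,0,-0.0019,-0.4,0.04]]}}

```text
clock: 16.35
tcp_pos: [0.5468, 0.0998, 0.3769]
orientation: [1.511, 2.751, 0.002]
contact_force: [2.9, -3.2, 7.1]
grip_width: 0.0482
gripper_force: 41.6
```

```bash
python3 -c "
from h import *
mz()"
```

```text
avg F,M,tau7 [ 3.026 -3.263  7.17  -0.771 -0.327 -0.028  0.009] sd Mz,tau [0.042 0.001]
t 16.55 tcp [0.5468 0.0998 0.3769] q [-0.78  0.35  0.61  1.91 -0.24  0.96  0.51] F [ 3.1 -2.9  7.1] M [-0.79 -0.32  0.02] w 0.0482 41.6
yaw_y 0.566 tilt [ 0.003 -0.    -1.   ]
```

The torque drop of 0.29 N m gives a pressing force of 40 to 61 N. I'll continue the back-off.

>>> {"method": "carry_out", "body": {"moves": [[0,0,-0.0007,-0.14,0.04],[0,0,-0.0013,-0.28,0.04],[0,0,-0.002,-0.42,0.04],[0,0,-0.0027,-0.56,0.04],[0,0,-0.0033,-0.7,0.04],[0,0,-0.004,-0.84,0.04],[0,0,-0.0047,-0.98,0.04],[0,0,-0.0053,-1.12,0.04]]}}

```text
clock: 17.35
tcp_pos: [0.5474, 0.1013, 0.3824]
orientation: [-0.192, 3.13, 0.003]
contact_force: [6.3, 1.6, 2.9]
grip_width: 0.0475
gripper_force: 41.5
```

>>> {"method": "carry_out", "body": {"moves": [[0,0,-0.0007,-0.14,0.04],[0,0,-0.0013,-0.28,0.04],[0,0,-0.002,-0.42,0.04],[0,0,-0.0027,-0.56,0.04],[0,0,-0.0033,-0.7,0.04],[0,0,-0.0033,-0.7,0.04],[0,0,-0.0033,-0.7,0.04],[0,0,-0.0033,-0.7,0.04]]}}

```text
clock: 18.15
tcp_pos: [0.5469, 0.1024, 0.3857]
orientation: [-1.247, 2.877, 0.002]
contact_force: [3.4, 3.9, 4.2]
grip_width: 0.0479
gripper_force: 41.5
```

>>> {"method": "carry_out", "body": {"moves": [[0,0,0,0,0.08],[0,0,0,0,0.08],[0,0,0,0,0.08],[0,0,0,0,0.08],[0,0,0,0,0.08],[0,0,-0.02,0,0.08],[0,0,-0.06,0,0.08],[0,0,-0.1,0,0.08]]}}

```text
clock: 18.95
tcp_pos: [0.5455, 0.1003, 0.4849]
orientation: [1.25, -2.88, -0.0]
contact_force: [0.8, 0.6, 0.6]
grip_width: 0.0803
gripper_force: 0.0
```

```bash
python3 -c "
from h import *
rel(None)
a=cv2.resize(r.grab_frame('scene')[140:260,220:340,::-1],None,fx=5,fy=5,interpolation=2);cv2.imwrite('pics/s5.png',a)"
```

```text
t 18.95 tcp [0.5455 0.1003 0.4849] q [-0.51  0.21  0.25  1.76 -0.06  1.18  2.15] F [0.8 0.6 0.6] M [ 0.01 -0.05  0.05] w 0.0803 0.0
yaw_y 2.39 tilt [-0.002 -0.001 -1.   ]
```

View pics/s5.png

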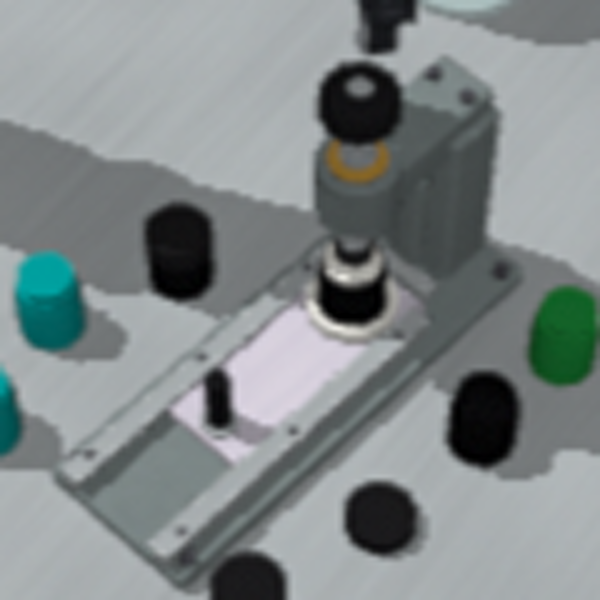

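The knob at (360,100) is back near its starting height, and the foot at (352,245) stands clear of the plug. The jar is in place and the gripper is free, so I'm handing in.

```bash
python3 -c "
from bench import r
print(r.hand_in())"
```

```text
the job is handed in; nothing more can be done
None
```

The job is handed in, but the judge gave no verdict: I pushed the slide home, pressed the plug to its seat at an estimated 40–61 N for about a second, backed the screw off about 2.2 rad, and left the jar in the press with the gripper clear.

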